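# Close up a spin dryer and start it on its gentle speed

## Robot

A 7-joint arm with a two-finger parallel gripper is mounted at the origin on a cart in front of the work surface, level with it; the furniture and walls round the work are solid. World frame = base frame: x ahead of the robot, y to its left, z up, the work surface at z = 0. Lengths are in mm, angles in degrees, forces in N, time in s.
With the tool pointing down it reaches from about 350 to 900 mm from the base axis. Payload 8.1 kg.
Tool frame: the origin (TCP) lies at the very end of the fingers, on their centre line; the grasp point (between the pads) lies behind it (manip.grip_depth is the z of the grasp point in the tool frame, in mm); z points along the fingers, y is the line along which they close (so a half turn about z gives the same grasp; the last joint's range is limited). The gripper opens to 85 mm and grips with 20 to 120 N. Pads are 22 mm wide; open, the fingers measure 114 mm over their backs; the gripper's body (76 mm by 85 mm) begins 54 mm behind the grasp point. The pads swing forward as they close: fully open they stand 13 mm farther back than shut.
Start: joints at [-81.108, 24.895, 1.432, 90.138, -0.665, 64.973, -4.303], TCP at [159.374, 604.353, 193.323] pointing down, gripper open.
Joint ranges: [-149.89, 149.89], [-25.12, 119.58], [-72.63, 75.52], [4.76, 147.25], [-75.54, 255.54], [6.69, 114.76], [-157.13, 157.13]. Speed limits (degrees/s): [127.2, 127.2, 172.46, 172.46, 180, 180, 180].

## Interface

Orientations are given as a 3x3 rotation matrix whose columns are the frame's x, y, z axes.
In Python, from workcell import manip gives the robot as it stands. The module is installed in compiled form; this text tells all that it offers.
- The arm moves only by the shell command python3 -m handwheel 'ROWS'. ROWS is JSON, one flat list of numbers, 7 for each row, row after row: the turn, a rotation vector about the tool's x, y, z in rad, then the shift along the tool's x, y, z in m, then the finger opening in m, from 0 to 0.0854. A call has 1 to 5 rows; each row shifts and turns the commanded pose from where the row before left it, along the tool's axes as they then stand; what a row does not reach is not made up. A row lasts 1/8 s, in which the tool goes at most 62.5 mm and 10.7 degrees, less where a joint would pass 70% of its speed; a pose out of reach is approached as far as the arm can. A call is refused whole if a number of a shift passes 0.0625 or a number of a turn 0.188, either way. A call with a gripper value outside its range is refused whole. The fingers move at their own pace and stop on an object; the grip force is fixed at half the most. Time passes only in rows, so rows that do not move let the fingers close. It gives the time, the measured TCP pose, the force, the opening and the grip force at its end, in the units of the state.
- manip.get_obs(): the state, without advancing time (a new reading comes with each control period).
- manip.snapshot(name): name is "scene" or "top" or "wrist"; returns the picture (420x560x3 uint8, red, green, blue); there is no depth.
- manip.calibration(name): a dict with "intrinsics" (3x3 intrinsics, pixels), "dist" ([k1, k2, p1, p2, k3] as OpenCV has them; the pictures are not rectified), "R" (3x3) and "t" (3): a world point X has camera coordinates R X + t. Camera axes: x right, y down, z forward; pixel columns grow to the right and rows downward; lengths in mm; the calibration is good to about 2 mm. A picture is of the moment at which its call begins: read the wrist's pose just before it. calibration takes no time and is no camera call; for the wrist camera it gives the pose at the moment of the call.
- manip.sign_off(): hands the job in; it is judged then, once.
The state is a dict: "t": time; "joint_positions": joint angles; "dq": joint speeds; "effort": joint torques, N m; "ee_pos": TCP position; "tool_rot": TCP orientation; "force": force on the tool from outside, world axes, zero at the start; "moment": the same for the moment, N m; "grip_width": finger opening in mm; "finger_force": force on a finger pad.
Only numpy, scipy, OpenCV 4.12 (cv2) and the standard library are available. Lean on these libraries where they do the work, as an engineer would, in place of code of your own. Each camera call takes 0.05 s, during which the arm holds its last target. There are 200 camera calls.

## Task

Start the table-top spin dryer on its gentle speed, only pressing and pushing with your closed fingers. First push the half-open lid down until its catch snaps shut, then press the raised one-dot speed key down so that it stays down, and only then switch the machine on by pressing down the raised, bar-marked half of the black rocker. Lift nothing, and leave the dosing cup, the timer and the soap bar beside the machine where they are.

Things in the scene. Friction and masses are not known exactly. Their poses are not given: they have to be found in the camera images.
- spinner: the spin dryer: a white rounded case 280 mm deep (x), 300 mm wide (y), deck 120 mm high, fixed; origin at the centre of its underside, its x axis points from the control panel (front, nearest the robot) to the lid hinge (back), y to its left, z up. A grey control panel 62 x 266 mm lies along the front of the deck, its top at z = 122 mm. A wall shelf hangs over the back of the surface, 630 mm above it and from 590 mm ahead of the robot on: keep the wrist clear of it
- lid_hinge (a point): the middle of the lid's hinge axis, 122 mm behind the spinner's origin, at height 130 mm; the axis runs along the spinner's y. Its frame turns with the lid
- lid_press (a point): the place to push: on the upper face of the white lid with the round clear window, 164 mm from the hinge axis (measured along the lid), just above the hook under the front edge, on the centre line; 136 mm high when the lid is shut. The lid is 150 mm wide (y), 173 mm long and 14 mm thick, upper face 6 mm above the hinge axis. The frame's x axis points along the lid towards the hinge, z out of its upper face
- lid (a joint): lid angle in rad: 0 shut, grows as it opens (start 0.25 to 0.45); a stiff hinge, it stays where it is left and needs some 2 N to move; at about 0.065 the hook meets the spring catch, about 10 N at lid_press push it through and the catch pulls it shut to 0
- key_one_top (a point): centre of the top of the one-dot (gentle) speed key: a white key 44 mm (x) by 26 mm (y) with one black dot, the left one of the two keys, 68 mm from the other; its top stands 11 mm above the panel at the start, 4 mm when down
- key_one (a joint): travel of the one-dot key in m: 0 up (start), 0.007 fully down; it resists with about 6 N and then snaps over and stays; the two keys are interlocked, so the other comes up
- key_two_top (a point): centre of the top of the two-dot (full) speed key, of the same shape with two dots, to the right of the one-dot key; it is down at the start and comes up when the one-dot key is pressed
- key_two (a joint): rise of the two-dot key in m: 0 down (start), 0.007 up
- rocker_on (a point): on the top of the raised near half of the rocker, 18 mm from its axis towards the robot: a black rocker 54 mm (x) by 30 mm (y) at the right of the panel. The near half, marked with a white bar, stands up at the start (point 11 mm above the panel) and lies level, the point 4 mm above the panel, when on; the far half then stands up
- rocker (a joint): rocker angle in rad: 0 off (start: far half down), 0.4 on (near, bar-marked half down); it needs 7 to 9 N at rocker_on, then snaps over and stays
- dosing_cup: a blue plastic dosing cup, 57 mm wide, 54 mm high, upright to the left of the machine; origin at the centre of its underside; to be left alone
- timer: a wind-up timer with red dial, 64 mm wide, 54 mm high, to the right of the machine; origin at the centre of its underside; to be left alone
- soap_bar: a bar of soap 45 x 71 x 24 mm to the right of the machine; origin at the centre of its underside; to be left alone

How it is judged:
By the outcome, as a careful person would: the job done as asked, in the order asked, and still so for the second after the job is handed in, with the robot touching nothing.
It also fails if it takes over 45 s, if anything falls off the work surface, if the arm or the gripper's body presses on something with over 40 N, if the wrist force passes 120 N, or if a joint passes its speed limit or range.

## Working session

There is one attempt and no reset: what is moved stays moved. The work goes in short steps, Python scripts to look and compute and a shell command to move; the robot and the scene stay as the last step left them, time stands still between calls to the robot, and variables do not carry over. Pictures are saved under pics/ and viewed, at most 10 in all, crops included, and the job is handed in when it is done.

```bash
mkdir -p pics; python3 - <<'E'
from workcell import manip
import cv2,numpy as np
o=manip.get_obs();print(o['t'],o['ee_pos'],o['tool_rot'],o['grip_width'],manip.grip_depth)
for n in("scene","top"):
    cv2.imwrite(f"pics/{n}0.png",cv2.cvtColor(manip.snapshot(n),cv2.COLOR_RGB2BGR))
    c=manip.calibration(n);print(n,c)
E
```

```text
0.0 [159.22624286 603.76675148 192.50827698] [[-9.66953473e-01  2.54952748e-01 -2.78460155e-04]
 [ 2.54952859e-01  9.66952121e-01 -1.62351895e-03]
 [-1.44662981e-04 -1.64086150e-03 -9.99998643e-01]] 85.51188984133921 -18.700000000000003
scene {'intrinsics': array([[442.59582481,   0.        , 280.41331189],
       [  0.        , 442.59582481, 206.03728345],
       [  0.        ,   0.        ,   1.        ]]), 'dist': array([-0.02689361,  0.        ,  0.        ,  0.        ,  0.        ]), 'R': array([[ 0.91943272, -0.39323774, -0.00274844],
       [-0.34429405, -0.80158064, -0.48880476],
       [ 0.19001338,  0.45036936, -0.87238888]]), 't': array([-458.52283074,  252.29127509,  947.8995796 ])}
top {'intrinsics': array([[455.81457949,   0.        , 284.45766417],
       [  0.        , 455.81457949, 209.65535737],
       [  0.        ,   0.        ,   1.        ]]), 'dist': array([-0.03748976,  0.        ,  0.        ,  0.        ,  0.        ]), 'R': array([[-0.0068842 , -0.99995255, -0.00689237],
       [-0.9832311 ,  0.00802485, -0.18218727],
       [ 0.18223394,  0.00552258, -0.98323969]]), 't': array([ 55.73969193, 524.25465501, 963.22104035])}
```

View pics/scene0.png

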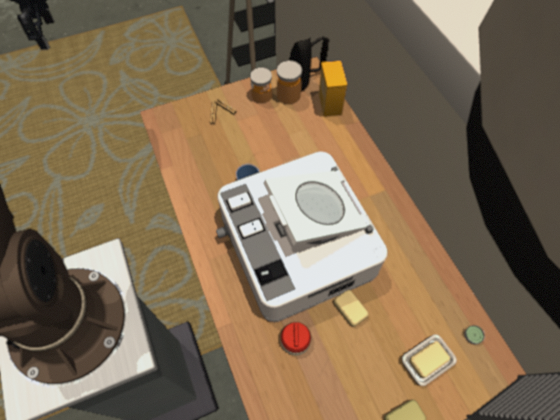

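View pics/top0.png

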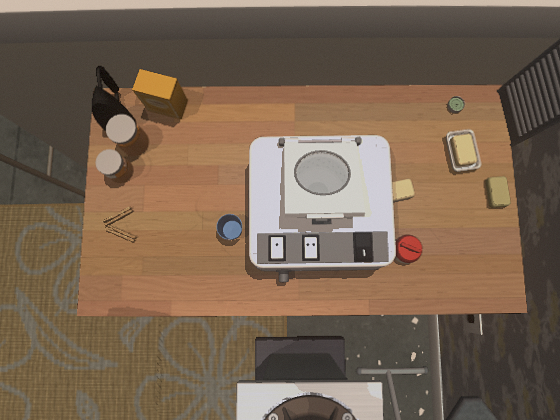

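The scene view shows the machine with its lid half open. In the top view the one-dot key is near (277,247), the two-dot key near (311,246), the rocker near (364,246), and the lid's front edge near row 214. I'll refine these next.

```bash
cat > h.py <<'E'
import numpy as np,cv2
from workcell import manip
def ray(n,px):
    c=manip.calibration(n)
    u=cv2.undistortPoints(np.array(px,float).reshape(-1,1,2),c['intrinsics'],c['dist']).reshape(-1,2)
    d=np.c_[u,np.ones(len(u))]@c['R']; return -c['R'].T@c['t'],d
def plane(n,px,z):
    o,d=ray(n,px); return o+d*((z-o[2])/d[:,2])[:,None]
E
python3 - <<'E'
from h import *
im=cv2.imread('pics/top0.png');g=cv2.cvtColor(im,cv2.COLOR_BGR2GRAY)
hsv=cv2.cvtColor(im,cv2.COLOR_BGR2HSV)
def comps(m,x0,x1,y0,y1,mn,z,l):
    mm=np.zeros_like(m);mm[y0:y1,x0:x1]=m[y0:y1,x0:x1]
    for c in cv2.findContours(mm,0,2)[0]:
        if cv2.contourArea(c)>mn:
            r=cv2.minAreaRect(c);p=plane('top',[r[0]],z)[0];b=plane('top',cv2.boxPoints(r),z)
            print(l,np.round(r[0],1),np.round(p),'sides',np.round(np.linalg.norm(b-np.roll(b,1,0),axis=1)[:2]),'\n',np.round(b[:,:2]).tolist())
pan=((g<140)*255).astype(np.uint8); comps(pan,250,394,228,275,500,122,'panel')
comps(((g>170)*255).astype(np.uint8),262,325,236,260,60,131,'key')
comps(((g<45)*255).astype(np.uint8),345,385,228,266,60,128,'rocker')
lid=((g>150)*255).astype(np.uint8)
cv2.imwrite('pics/c.png',cv2.resize(im[125:290,235:420],None,fx=4.3,fy=3.6,interpolation=cv2.INTER_CUBIC)[:600])
E
```

```text
panel [321.5 267. ] [393. -22. 122.] sides [ 28. 288.] 
 [[408.0, 122.0], [406.0, -167.0], [378.0, -165.0], [380.0, 121.0]]
panel [322.  245.5] [437. -24. 122.] sides [ 71. 265.] 
 [[473.0, 108.0], [471.0, -158.0], [400.0, -154.0], [402.0, 107.0]]
key [310.5 247. ] [433.  -0. 131.] sides [40. 22.] 
 [[453.0, 10.0], [453.0, -12.0], [413.0, -11.0], [413.0, 11.0]]
key [276.5 247. ] [433.  68. 131.] sides [40. 22.] 
 [[454.0, 79.0], [453.0, 57.0], [413.0, 57.0], [413.0, 79.0]]
```

View pics/c.png

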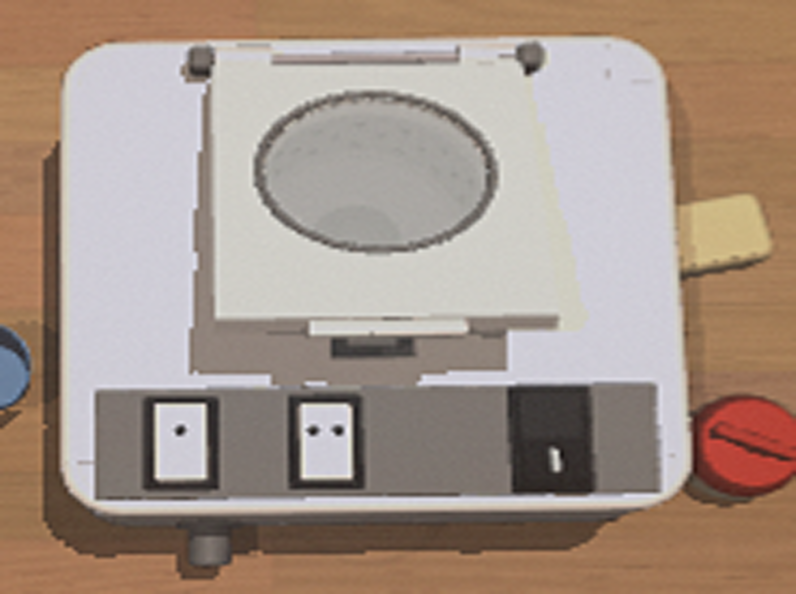

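```bash
python3 - <<'E'
from h import *
from scipy.optimize import brentq
f=lambda *p:[(235+x/4.3,125+y/3.6) for x,y in p]
P=lambda p,z:np.round(plane('top',f(*p),z)[:,:2]).tolist()
print('panel',P([(95,390),(657,383),(657,494),(95,498)],122))
print('case back/front/left/right',P([(370,40),(370,507),(62,280),(680,280)],120))
print('key1',P([(182,442)],133),'key2',P([(327,441)],126),'bar',P([(556,459)],132),'rocker',P([(550,385),(550,492),(508,440),(592,440)],126))
case=np.array(P([(370,40),(370,507)],120));xc=case[:,0].mean();xh=xc+122;print('xc',xc)
o,d=ray('top',f((215,318),(558,318)));
def pt(th,i):
    z=130+173*np.sin(th)+6*np.cos(th);return o+d[i]*((z-o[2])/d[i,2])
for i in(0,1):
    th=brentq(lambda t:pt(t,i)[0]-(xh-173*np.cos(t)+6*np.sin(t)),0,.8)
    print(th,pt(th,i))
E
```

```text
panel [[462.0, 107.0], [464.0, -159.0], [402.0, -156.0], [402.0, 107.0]]
case back/front/left/right [[670.0, -27.0], [396.0, -21.0], [526.0, 124.0], [524.0, -173.0]]
key1 [[432.0, 66.0]] key2 [[432.0, -2.0]] bar [[421.0, -108.0]] rocker [[463.0, -107.0], [403.0, -105.0], [432.0, -87.0], [432.0, -126.0]]
xc 533.0
0.30401553751763666 [491.72953766  50.03084945 187.51309528]
0.28943315914392376 [ 490.90824875 -102.40123396  185.12619315]
```

The measurements agree with the given sizes: the panel is 62 x 266, the lid is 152 wide, and the keys are 68 apart. The spinner is centred near (533,-25) with no yaw, and the lid stands at about 0.30 rad. First I'll close the fingers, raise the tool and square it up.

```bash
python3 -m handwheel '[0,0,-0.086,0,0,-0.015,0, 0,0,-0.086,0,0,-0.015,0, 0,0,-0.086,0,0,-0.015,0, 0,0,0,-0.028,-0.052,0,0, 0,0,0,-0.028,-0.052,0,0]'
```

```text
t: 0.72
ee_pos: [215.8, 499.1, 237.8]
tool_rot: [[-1.0, -0.001, 0.0], [-0.001, 1.0, -0.001], [-0.0, -0.001, -1.0]]
force: [1.2, -0.1, 1.0]
grip_width: -0.0
finger_force: 0.0
```

```bash
python3 -m handwheel '[0,0,0,-0.028,-0.0524,0,0, 0,0,0,-0.028,-0.0524,0,0, 0,0,0,-0.028,-0.0524,0,0, 0,0,0,-0.028,-0.0524,0,0, 0,0,0,-0.028,-0.0524,0,0]'; python3 -m handwheel '[0,0,0,-0.028,-0.0524,0,0, 0,0,0,-0.028,-0.0524,0,0, 0,0,0,-0.028,-0.0524,0,0, 0,0,0,-0.028,-0.0524,0,0, 0,0,0,-0.028,-0.0524,0,0]'
```

```text
t: 1.35
ee_pos: [355.9, 236.4, 238.3]
tool_rot: [[-1.0, -0.0, 0.0], [-0.0, 1.0, 0.0], [-0.0, 0.0, -1.0]]
force: [1.0, 0.8, -0.6]
grip_width: -0.1
finger_force: 0.0
t: 1.98
ee_pos: [495.9, -25.2, 238.3]
tool_rot: [[-1.0, -0.001, 0.0], [-0.001, 1.0, 0.0], [-0.0, 0.0, -1.0]]
force: [0.7, 0.3, -0.2]
grip_width: 0.3
finger_force: 0.0
```

```bash
python3 -m handwheel '[0,0,0,0,0,0.03,0, 0,0,0,0,0,0.015,0, 0,0,0,0,0,0.01,0, 0,0,0,0,0,0.01,0, 0,0,0,0,0,0.01,0]'; python3 -m handwheel '[0,0,0,0,0,0.008,0, 0,0,0,0,0,0.005,0, 0,0,0,0,0,0.003,0]'
```

```text
t: 2.6
ee_pos: [495.6, -23.0, 163.1]
tool_rot: [[-1.0, -0.001, 0.001], [-0.001, 1.0, 0.0], [-0.001, 0.0, -1.0]]
force: [-0.1, 0.4, 0.3]
grip_width: 0.2
finger_force: 0.5
t: 2.98
ee_pos: [495.5, -23.6, 147.1]
tool_rot: [[-1.0, -0.0, -0.0], [-0.0, 1.0, 0.0], [0.0, 0.0, -1.0]]
force: [-0.6, 0.2, 0.3]
grip_width: 0.1
finger_force: 0.4
```

```bash
python3 - <<'E'
from h import *
im=cv2.cvtColor(manip.snapshot('scene'),cv2.COLOR_RGB2BGR)
cv2.imwrite('pics/s1.png',cv2.resize(im[120:320,170:420],None,fx=3,fy=3,interpolation=cv2.INTER_CUBIC))
E
```

```text
(no output)
```

View pics/s1.png

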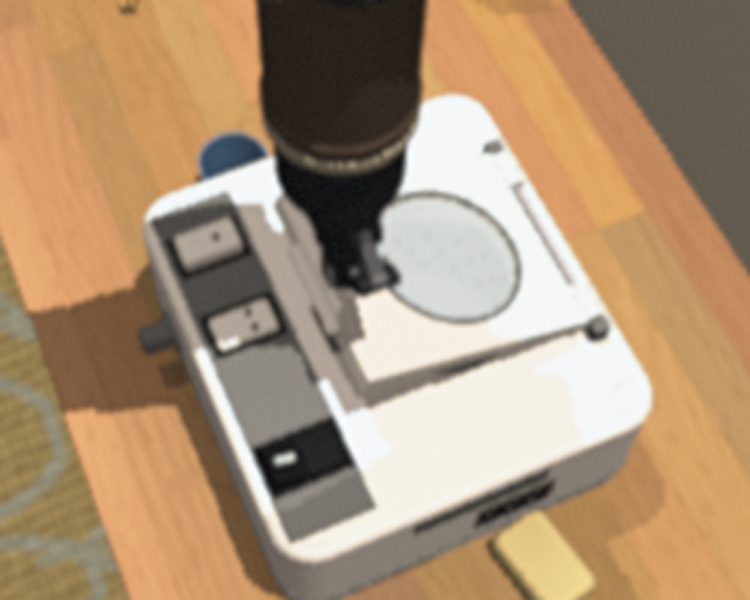

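The fingers rest on the lid near the front edge, at crop (360,275). The lid is nearly shut, so I'll push it through the catch.

```bash
python3 -m handwheel '[0,0,0,0,0,0.003,0, 0,0,0,0,0,0.003,0]';python3 -m handwheel '[0,0,0,0,0,0.002,0, 0,0,0,0,0,0.002,0]'
```

```text
t: 3.28
ee_pos: [495.6, -23.6, 141.3]
tool_rot: [[-1.0, -0.0, 0.0], [-0.0, 1.0, 0.0], [-0.0, 0.0, -1.0]]
force: [-1.0, 0.0, 1.5]
grip_width: 0.1
finger_force: 0.4
t: 3.52
ee_pos: [495.4, -23.6, 137.2]
tool_rot: [[-1.0, -0.0, 0.0], [-0.0, 1.0, 0.0], [-0.0, 0.0, -1.0]]
force: [-0.7, 0.0, 0.9]
grip_width: 0.0
finger_force: 0.3
```

```bash
python3 -m handwheel '[0,0,0,0,0,0.002,0, 0,0,0,0,0,0,0]';python3 -m handwheel '[0,0,0,0,0,0.002,0, 0,0,0,0,0,0,0]'
```

```text
t: 3.78
ee_pos: [495.4, -23.6, 135.2]
tool_rot: [[-1.0, -0.0, -0.0], [-0.0, 1.0, -0.0], [0.0, -0.0, -1.0]]
force: [0.1, 0.3, -0.1]
grip_width: 0.1
finger_force: 0.0
t: 4.03
ee_pos: [495.4, -23.6, 133.2]
tool_rot: [[-1.0, -0.0, -0.0], [-0.0, 1.0, 0.0], [0.0, 0.0, -1.0]]
force: [0.5, -0.3, 0.1]
grip_width: 0.1
finger_force: 0.0
```

```bash
python3 - <<'E'
from h import *
a=cv2.cvtColor(manip.snapshot('scene'),cv2.COLOR_RGB2BGR)[140:290,200:390]
b=cv2.cvtColor(manip.snapshot('wrist'),cv2.COLOR_RGB2BGR)
cv2.imwrite('pics/s2.png',np.hstack([cv2.resize(a,(400,400),interpolation=cv2.INTER_CUBIC),cv2.resize(b,(400,400))]))
c=manip.calibration('wrist');p=manip.get_obs()['ee_pos'];q=c['intrinsics']@(c['R']@p+c['t']);print(q/q[2])
c=manip.calibration('scene');q=c['intrinsics']@(c['R']@p+c['t']);print(q/q[2],p)
E
```

```text
[279.88036362 244.89076848   1.        ]
[283.27931472 223.19790114   1.        ] [495.44968616 -23.60506955 133.28440707]
```

View pics/s2.png

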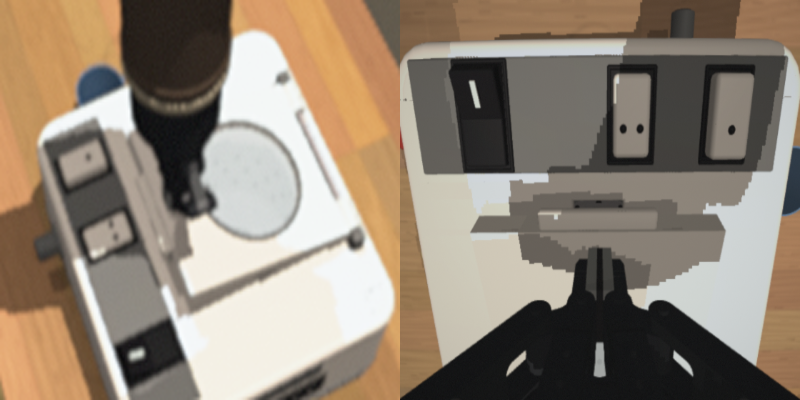

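```bash
python3 - <<'E'
from h import *
c=manip.calibration('wrist');print(c['intrinsics'][0,0],c['dist'],'cam',-c['R'].T@c['t'])
px=[(72*1.4,231*1.05),(325*1.4,231*1.05)]
for z in(130,140,150,160,170,180):
    p=plane('wrist',px,z);print(z,p.round(0).tolist(),np.linalg.norm(p[0]-p[1]))
# finger tip rays
o1,d1=ray('wrist',[(200*1.4,250*1.05)]);o2,d2=ray('scene',[(200+195*.475,140+212*.375)])
A=np.c_[d1[0],-d2[0]];s=np.linalg.lstsq(A,o2-o1,rcond=None)[0];print(o1+s[0]*d1[0],o2+s[1]*d2[0])
# panel check
print(plane('wrist',[(10*1.4,58*1.05),(385*1.4,55*1.05),(373*1.4,170*1.05),(25*1.4,172*1.05)],122).round())
E
```

```text
367.25380008675455 [-0.02789333  0.          0.          0.          0.        ] cam [417.29679056 -23.68209767 313.09206205]
130 [[496.0, -121.0, 130.0], [496.0, 72.0, 130.0]] 192.52700320973693
140 [[491.0, -116.0, 140.0], [491.0, 66.0, 140.0]] 182.01169189314803
150 [[487.0, -110.0, 150.0], [487.0, 61.0, 150.0]] 171.49638057655915
160 [[483.0, -105.0, 160.0], [483.0, 56.0, 160.0]] 160.98106925997024
170 [[479.0, -100.0, 170.0], [478.0, 51.0, 170.0]] 150.46575794338136
180 [[474.0, -94.0, 180.0], [474.0, 46.0, 180.0]] 139.95044662679248
[511.48328655 -23.52733119 121.69495802] [518.57041674 -19.56412987 125.18573879]
[[ 402. -155.  122.]
 [ 401.  104.  122.]
 [ 462.  107.  122.]
 [ 463. -156.  122.]]
```

```bash
python3 - <<'E'
from h import *
b=cv2.cvtColor(manip.snapshot('wrist'),cv2.COLOR_RGB2BGR)
cv2.imwrite('pics/w3full.png',b)
a=cv2.cvtColor(manip.snapshot('scene'),cv2.COLOR_RGB2BGR);cv2.imwrite('pics/s3full.png',a)
A=cv2.resize(b[170:340,70:490],(800,324),interpolation=cv2.INTER_CUBIC)
B=cv2.resize(a[190:290,240:386],(394,270),interpolation=cv2.INTER_CUBIC)
t=cv2.cvtColor(manip.snapshot('top'),cv2.COLOR_RGB2BGR)
C=cv2.resize(t[180:280,250:396],(394,270),interpolation=cv2.INTER_CUBIC)
cv2.imwrite('pics/s3.png',np.vstack([A,np.hstack([B,np.zeros((270,12,3),np.uint8),C])]))
E
```

```text
(no output)
```

View pics/s3.png

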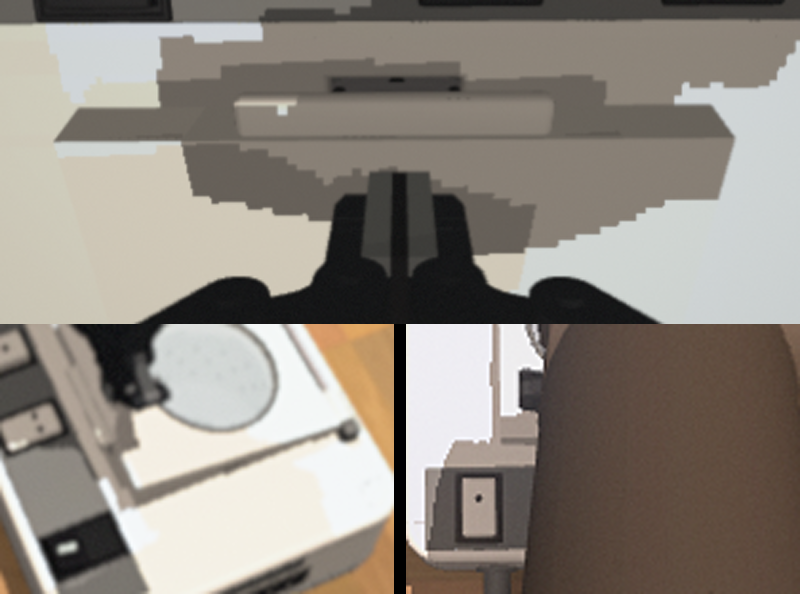

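The wrist view puts the lid edge at a height of about 160–170 with no force reading, yet the TCP reads 133. I'll lift clear and compare the visible fingertip with the TCP projection.

```bash
python3 -m handwheel '[0,0,0,0,0,-0.05,0, 0,0,0,0,0,-0.05,0, 0,0,0,0,0,0,0]'; python3 - <<'E'
from h import *
b=cv2.cvtColor(manip.snapshot('wrist'),cv2.COLOR_RGB2BGR);cv2.imwrite('pics/w4full.png',b)
c=manip.calibration('wrist')
def pr(n,p):
    c=manip.calibration(n);return cv2.projectPoints(np.array([p],float),cv2.Rodrigues(c['R'])[0],c['t'],c['intrinsics'],c['dist'])[0].ravel().round(1)
p=manip.get_obs()['ee_pos'];print([(h,pr('wrist',p+[0,0,h])) for h in(0,10,20,30,40)])
for z in(133,150,166):print(pr('scene',[495,-24,z]))
t=cv2.cvtColor(manip.snapshot('top'),cv2.COLOR_RGB2BGR);cv2.imwrite('pics/t4full.png',t)
a=cv2.cvtColor(manip.snapshot('scene'),cv2.COLOR_RGB2BGR)
A=cv2.resize(b[170:340,70:490],(800,324),interpolation=cv2.INTER_CUBIC)
B=cv2.resize(a[160:260,240:386],(394,270),interpolation=cv2.INTER_CUBIC)
cv2.imwrite('pics/s4.png',np.vstack([A,np.hstack([B,np.zeros((270,12,3),np.uint8),cv2.resize(a[190:290,240:386],(394,270),interpolation=cv2.INTER_CUBIC)])]))
E
```

```text
t: 4.65
ee_pos: [497.9, -23.8, 237.0]
tool_rot: [[-1.0, 0.0, 0.007], [0.0, 1.0, 0.001], [-0.007, 0.001, -1.0]]
force: [-0.2, 1.1, -1.3]
grip_width: 0.1
finger_force: 0.0
[(0, array([279.9, 244.9])), (10, array([279.9, 252.9])), (20, array([279.9, 261.7])), (30, array([280. , 271.6])), (40, array([280. , 282.6]))]
[283.2 223.5]
[283.2 219.7]
[283.2 216. ]
```

View pics/s4.png

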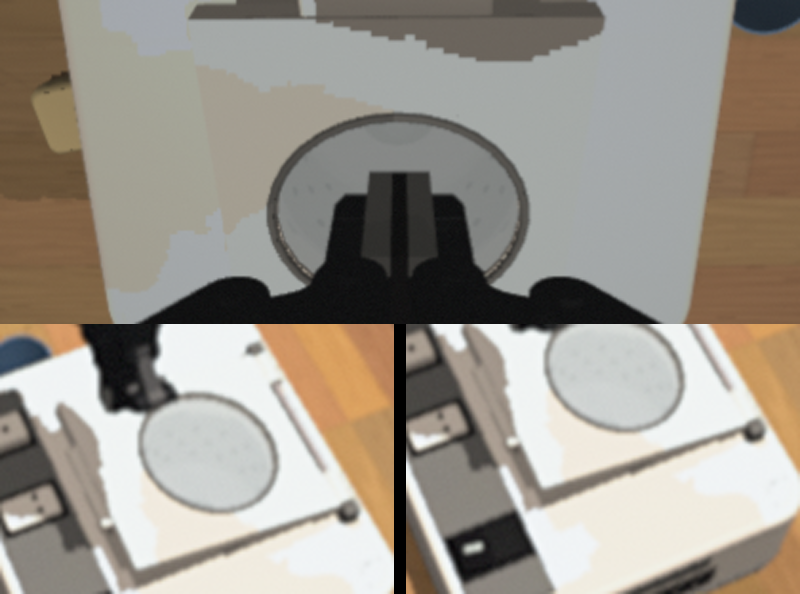

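```bash
python3 - <<'E'
from h import *
for px in ([(169.8,179.2),(387,179.2)],):
  for z in(136,150,160,170,180,190):
    p=plane('wrist',px,z);th=np.arcsin((z-136)/173);print(z,p.round(0).tolist(),round(p[1,1]-p[0,1]),'model x',655-173*np.cos(th)+6*np.sin(th))
for im in('top0','t4full'):
    pass
a=manip.calibration('wrist');print(-a['R'].T@a['t'],a['R'][2])
E
```

```text
136 [[482.0, -109.0, 136.0], [482.0, 59.0, 136.0]] 168 model x 482.0
150 [[479.0, -104.0, 150.0], [479.0, 55.0, 150.0]] 159 model x 483.0529536064641
160 [[476.0, -101.0, 160.0], [476.0, 52.0, 160.0]] 153 model x 484.50519754972396
170 [[474.0, -98.0, 170.0], [474.0, 49.0, 170.0]] 147 model x 486.553131432719
180 [[472.0, -95.0, 180.0], [471.0, 46.0, 180.0]] 141 model x 489.2149240619866
190 [[469.0, -92.0, 190.0], [469.0, 43.0, 190.0]] 135 model x 492.516512138562
[416.91645888 -23.58137854 412.54077162] [ 0.3036828  -0.00128341 -0.95277233]
```

The visible closed fingertips end about 20–28 mm short of the reported TCP, at the same wrist pixel row (260) when clear of the lid. The lid came down only partway, to about 0.17 rad. I'll push further and watch the force.

```bash
python3 -m handwheel '[0,0,0,0.004,0,0.05,0, 0,0,0,0,0,0.04,0, 0,0,0,0,0,0.012,0, 0,0,0,0,0,0.004,0, 0,0,0,0,0,0.004,0]'; python3 -m handwheel '[0,0,0,0,0,0.004,0, 0,0,0,0,0,0.002,0]';  python3 -m handwheel '[0,0,0,0,0,0.002,0]'
```

```text
t: 5.42
ee_pos: [492.3, -23.7, 124.1]
tool_rot: [[-1.0, 0.0, 0.002], [0.0, 1.0, 0.0], [-0.002, 0.0, -1.0]]
force: [-0.1, -0.5, 0.6]
grip_width: 0.1
finger_force: 0.4
t: 5.68
ee_pos: [491.8, -23.6, 117.6]
tool_rot: [[-1.0, -0.0, 0.001], [-0.0, 1.0, 0.0], [-0.001, 0.0, -1.0]]
force: [-0.1, -0.2, 1.1]
grip_width: -0.0
finger_force: 0.3
t: 5.8
ee_pos: [491.6, -23.6, 115.5]
tool_rot: [[-1.0, -0.0, 0.0], [-0.0, 1.0, 0.0], [-0.0, 0.0, -1.0]]
force: [-0.6, -0.0, 0.6]
grip_width: -0.1
finger_force: 0.3
```

```bash
python3 -m handwheel '[0,0,0,0,0,0.002,0, 0,0,0,0,0,0.002,0]'; python3 -m handwheel '[0,0,0,0,0,0.002,0, 0,0,0,0,0,0.002,0]';  python3 - <<'E'
from h import *
b=cv2.cvtColor(manip.snapshot('wrist'),cv2.COLOR_RGB2BGR)
cv2.imwrite('pics/s5.png',np.vstack([b[130:340]]))
E
```

```text
t: 6.05
ee_pos: [491.5, -23.5, 111.2]
tool_rot: [[-1.0, -0.0, 0.0], [-0.0, 1.0, 0.0], [-0.0, 0.0, -1.0]]
force: [-0.3, -0.3, 1.2]
grip_width: 0.0
finger_force: 0.3
t: 6.3
ee_pos: [491.3, -23.6, 107.8]
tool_rot: [[-1.0, 0.0, -0.0], [0.0, 1.0, 0.001], [0.0, 0.001, -1.0]]
force: [-5.0, 0.3, 16.0]
grip_width: 0.2
finger_force: 7.6
```

View pics/s5.png

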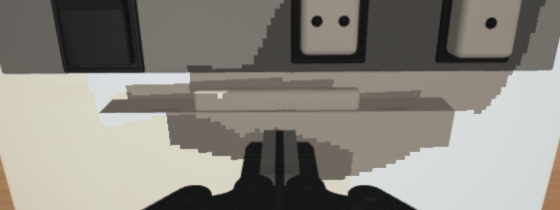

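```bash
python3 -m handwheel '[0,0,0,0,0,0.001,0]'; python3 -m handwheel '[0,0,0,0,0,0.001,0]'
```

```text
t: 6.48
ee_pos: [491.2, -23.6, 106.7]
tool_rot: [[-1.0, -0.0, -0.0], [-0.0, 1.0, 0.001], [0.0, 0.001, -1.0]]
force: [-3.9, -0.3, 9.5]
grip_width: -0.2
finger_force: 4.4
t: 6.6
ee_pos: [491.1, -23.6, 105.6]
tool_rot: [[-1.0, 0.0, -0.001], [0.0, 1.0, 0.0], [0.001, 0.0, -1.0]]
force: [-4.9, -0.4, 10.3]
grip_width: 0.1
finger_force: 5.1
```

```bash
python3 -m handwheel '[0,0,0,0,0,0.001,0]'; python3 -m handwheel '[0,0,0,0,0,0.001,0]'; python3 -m handwheel '[0,0,0,0,0,0.001,0]'; python3 -m handwheel '[0,0,0,0,0,0.001,0]'; python3 -m handwheel '[0,0,0,0,0,0.001,0]'
```

```text
t: 6.72
ee_pos: [491.0, -23.6, 104.5]
tool_rot: [[-1.0, -0.0, -0.001], [-0.0, 1.0, 0.0], [0.001, 0.0, -1.0]]
force: [-3.8, 0.5, 7.9]
grip_width: 0.1
finger_force: 3.9
t: 6.85
ee_pos: [490.9, -23.6, 103.4]
tool_rot: [[-1.0, -0.0, -0.001], [-0.0, 1.0, 0.0], [0.001, 0.0, -1.0]]
force: [-3.1, -0.2, 7.1]
grip_width: 0.1
finger_force: 3.3
t: 6.98
ee_pos: [490.9, -23.6, 102.3]
tool_rot: [[-1.0, -0.0, -0.001], [-0.0, 1.0, 0.0], [0.001, 0.0, -1.0]]
force: [-3.1, 0.8, 2.5]
grip_width: 0.1
finger_force: 1.4
t: 7.1
ee_pos: [491.2, -23.6, 101.2]
tool_rot: [[-1.0, -0.0, -0.0], [-0.0, 1.0, 0.0], [0.0, 0.0, -1.0]]
force: [-1.6, 1.1, 1.6]
grip_width: -0.2
finger_force: 1.0
t: 7.22
ee_pos: [491.5, -23.6, 100.2]
tool_rot: [[-1.0, -0.0, 0.0], [-0.0, 1.0, -0.0], [-0.0, -0.0, -1.0]]
force: [-0.4, -0.5, 2.8]
grip_width: -0.3
finger_force: 1.0
```

```bash
python3 -m handwheel '[0,0,0,0,0,0.001,0,0,0,0,0,0,0.001,0]'; python3 -m handwheel '[0,0,0,0,0,0.001,0]'; python3 -m handwheel '[0,0,0,0,0,0.001,0]'
```

```text
t: 7.48
ee_pos: [491.8, -23.6, 98.2]
tool_rot: [[-1.0, -0.0, 0.001], [-0.0, 1.0, -0.0], [-0.001, -0.0, -1.0]]
force: [0.3, 0.9, -0.6]
grip_width: 0.2
finger_force: 0.0
t: 7.6
ee_pos: [491.8, -23.6, 97.8]
tool_rot: [[-1.0, -0.0, 0.001], [-0.0, 1.0, 0.0], [-0.001, 0.0, -1.0]]
force: [-4.4, 1.0, 15.8]
grip_width: 0.2
finger_force: 8.4
t: 7.72
ee_pos: [491.9, -23.6, 97.6]
tool_rot: [[-1.0, 0.0, 0.001], [0.0, 1.0, 0.001], [-0.001, 0.001, -1.0]]
force: [-8.7, 1.3, 30.0]
grip_width: -0.1
finger_force: 14.7
```

The lid hit a hard stop after the catch force came and went, so it is shut. The fingertips sit about 38 mm above the reported TCP. Now to the one-dot key, looking at the lid on the way.

```bash
python3 -m handwheel '[0,0,0,0,0,-0.03,0, 0,0,0,0.03,0.045,0,0, 0,0,0,0.03,0.0456,0,0, 0,0,0,0,0,0,0]'; python3 - <<'E'
from h import *
w=cv2.cvtColor(manip.snapshot('wrist'),cv2.COLOR_RGB2BGR)
t=cv2.cvtColor(manip.snapshot('scene'),cv2.COLOR_RGB2BGR)
cv2.imwrite('pics/s6.png',np.hstack([cv2.resize(w,(400,300)),cv2.resize(t[130:310,190:410],(400,300),interpolation=cv2.INTER_CUBIC)]))
E
```

```text
t: 8.22
ee_pos: [429.4, 70.5, 126.2]
tool_rot: [[-1.0, -0.006, -0.001], [-0.006, 1.0, 0.001], [0.001, 0.001, -1.0]]
force: [0.3, -0.1, -0.2]
grip_width: 0.2
finger_force: 0.0
```

View pics/s6.png

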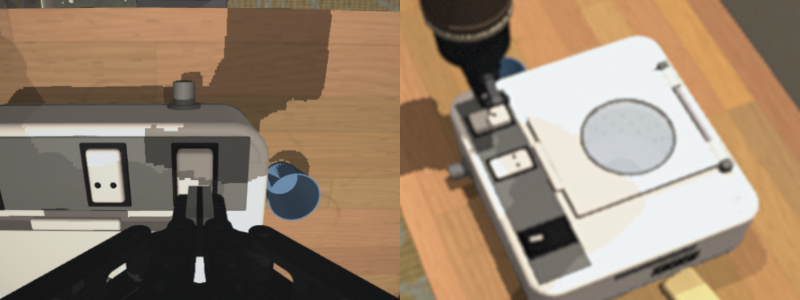

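The lid lies flat and shut, and the fingers are over the one-dot key. Pressing it now.

```bash
python3 -m handwheel '[0,0,0,-0.002,-0.004,0.02,0, 0,0,0,0,0,0.008,0,0,0,0,0,0,0.003,0]'; python3 -m handwheel '[0,0,0,0,0,0.002,0]'; python3 -m handwheel '[0,0,0,0,0,0.0015,0]'; python3 -m handwheel '[0,0,0,0,0,0.0015,0]'; python3 -m handwheel '[0,0,0,0,0,0.0015,0]'
```

```text
t: 8.7
ee_pos: [433.6, 62.1, 95.0]
tool_rot: [[-1.0, 0.002, -0.001], [0.002, 1.0, -0.001], [0.001, -0.001, -1.0]]
force: [-2.4, -2.5, 10.6]
grip_width: 0.0
finger_force: 5.3
t: 8.82
ee_pos: [433.5, 62.1, 93.7]
tool_rot: [[-1.0, 0.001, -0.0], [0.001, 1.0, -0.0], [0.0, -0.0, -1.0]]
force: [-2.0, -2.7, 7.1]
grip_width: 0.1
finger_force: 3.8
t: 8.95
ee_pos: [433.7, 62.2, 92.2]
tool_rot: [[-1.0, 0.001, 0.0], [0.001, 1.0, -0.0], [-0.0, -0.0, -1.0]]
force: [-2.0, -2.9, 6.5]
grip_width: 0.0
finger_force: 3.4
t: 9.07
ee_pos: [433.8, 62.6, 90.6]
tool_rot: [[-1.0, 0.001, 0.001], [0.001, 1.0, -0.0], [-0.001, -0.0, -1.0]]
force: [-0.4, -1.6, 1.2]
grip_width: 0.1
finger_force: 0.6
t: 9.2
ee_pos: [433.8, 63.0, 88.9]
tool_rot: [[-1.0, 0.0, 0.001], [0.0, 1.0, 0.0], [-0.001, 0.0, -1.0]]
force: [0.6, -0.9, 0.2]
grip_width: -0.2
finger_force: 0.3
```

```bash
python3 -m handwheel '[0,0,0,0,0.002,0.0015,0]'; python3 -m handwheel '[0,0,0,0,0,0.001,0]'
```

```text
t: 9.32
ee_pos: [433.7, 64.1, 87.8]
tool_rot: [[-1.0, 0.0, 0.0], [0.0, 1.0, -0.001], [-0.0, -0.001, -1.0]]
force: [-7.6, -11.2, 33.4]
grip_width: -0.1
finger_force: 17.0
t: 9.45
ee_pos: [433.8, 64.1, 87.7]
tool_rot: [[-1.0, 0.001, 0.0], [0.001, 1.0, -0.0], [-0.0, -0.0, -1.0]]
force: [-11.6, -7.9, 43.6]
grip_width: 0.3
finger_force: 21.8
```

The one-dot key snapped over and is on its stop. Lift, then cross to the rocker.

```bash
python3 -m handwheel '[0,0,0,0,0,-0.035,0, 0,0,0,0.006,-0.05,0,0, 0,0,0,0.006,-0.05,0,0, 0,0,0,0.004,-0.05,0,0, 0,0,0,0.003,-0.021,0,0]'; python3 -m handwheel '[0,0,0,0,0,0,0,0,0,0,0,0,0,0]'; python3 - <<'E'
from h import *
w=cv2.cvtColor(manip.snapshot('wrist'),cv2.COLOR_RGB2BGR)
t=cv2.cvtColor(manip.snapshot('scene'),cv2.COLOR_RGB2BGR)
cv2.imwrite('pics/s7.png',np.hstack([cv2.resize(w,(400,300)),cv2.resize(t[150:310,200:400],(400,300),interpolation=cv2.INTER_CUBIC)]))
E
```

```text
t: 10.07
ee_pos: [414.2, -108.5, 121.4]
tool_rot: [[-1.0, 0.003, 0.001], [0.003, 1.0, -0.0], [-0.001, -0.0, -1.0]]
force: [0.1, 1.4, -0.1]
grip_width: 0.0
finger_force: 0.0
t: 10.32
ee_pos: [414.6, -104.9, 121.2]
tool_rot: [[-1.0, -0.001, -0.0], [-0.001, 1.0, 0.0], [0.0, 0.0, -1.0]]
force: [-1.9, 0.3, 0.8]
grip_width: 0.1
finger_force: 0.0
```

View pics/s7.png

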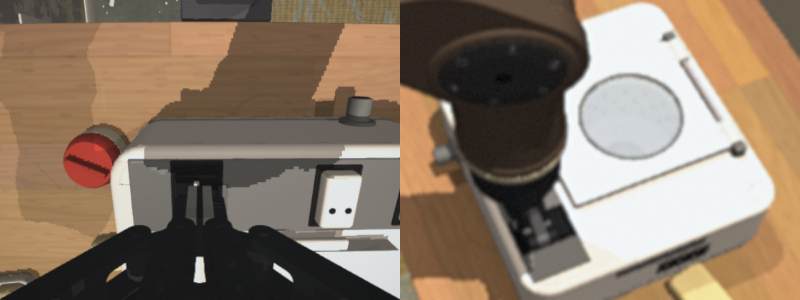

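The two-dot key has risen, and the fingers are centred on the rocker's near half. Pressing it now.

```bash
python3 -m handwheel '[0,0,0,0,-0.002,0.012,0, 0,0,0,0,0,0.008,0,0,0,0,0,0,0.003,0]'; python3 -m handwheel '[0,0,0,0,0,0.002,0]'; python3 -m handwheel '[0,0,0,0,0,0.0015,0]'; python3 -m handwheel '[0,0,0,0,0,0.0015,0]'; python3 -m handwheel '[0,0,0,0,0,0.0015,0]'
```

```text
t: 10.8
ee_pos: [413.8, -107.7, 97.5]
tool_rot: [[-1.0, -0.0, -0.002], [-0.0, 1.0, 0.0], [0.002, 0.0, -1.0]]
force: [-3.5, 1.5, 8.6]
grip_width: 0.1
finger_force: 4.3
t: 10.92
ee_pos: [413.2, -107.8, 95.9]
tool_rot: [[-1.0, 0.0, -0.003], [0.0, 1.0, 0.001], [0.003, 0.001, -1.0]]
force: [-6.6, 1.5, 11.8]
grip_width: 0.2
finger_force: 6.1
t: 11.05
ee_pos: [413.6, -107.9, 94.5]
tool_rot: [[-1.0, 0.0, -0.002], [0.0, 1.0, 0.0], [0.002, 0.0, -1.0]]
force: [-2.5, 0.7, 4.7]
grip_width: -0.1
finger_force: 2.3
t: 11.18
ee_pos: [414.0, -108.0, 93.1]
tool_rot: [[-1.0, 0.0, -0.001], [0.0, 1.0, 0.0], [0.001, 0.0, -1.0]]
force: [-0.9, 0.5, 1.5]
grip_width: 0.2
finger_force: 0.6
t: 11.3
ee_pos: [414.5, -108.1, 91.7]
tool_rot: [[-1.0, 0.0, 0.0], [0.0, 1.0, -0.0], [-0.0, -0.0, -1.0]]
force: [0.2, -0.8, -0.7]
grip_width: 0.1
finger_force: 0.0
```

```bash
python3 -m handwheel '[0,0,0,0,0,0.0015,0]'; python3 -m handwheel '[0,0,0,0,0,0.0015,0]'; python3 -m handwheel '[0,0,0,0,0,0.001,0]'
```

```text
t: 11.42
ee_pos: [414.8, -108.1, 90.2]
tool_rot: [[-1.0, -0.0, 0.001], [-0.0, 1.0, -0.0], [-0.001, -0.0, -1.0]]
force: [-0.0, 0.1, -0.3]
grip_width: -0.2
finger_force: 0.0
t: 11.55
ee_pos: [414.8, -108.0, 88.7]
tool_rot: [[-1.0, -0.0, 0.001], [-0.0, 1.0, -0.0], [-0.001, -0.0, -1.0]]
force: [-0.1, 0.0, -0.0]
grip_width: -0.3
finger_force: 0.0
t: 11.68
ee_pos: [414.8, -108.0, 87.9]
tool_rot: [[-1.0, -0.0, 0.0], [-0.0, 1.0, 0.0], [-0.0, 0.0, -1.0]]
force: [-3.6, 0.3, 14.7]
grip_width: -0.0
finger_force: 7.3
```

All ten views are used, so I'll retreat and check numerically.

```bash
python3 -m handwheel '[0,0,0,0,0,-0.04,0, 0,0,0,0,0,-0.05,0, 0,0,0,0,0,-0.05,0, 0,0,0,0,0.055,0,0, 0,0,0,0,0.055,0,0]'>/dev/null; python3 -m handwheel '[0,0,0,0,0.055,0,0, 0,0,0,0,0.055,0,0, 0,0,0,0,0.055,0,0, 0,0,0,0,0.055,0,0, 0,0,0,0,0.055,0,0]'>/dev/null;  python3 -m handwheel '[0,0,0,0,0.055,0,0, 0,0,0,0,0.055,0,0, 0,0,0,0,0.02,0,0, 0,0,0,0,0,0,0]'; python3 - <<'E'
from h import *
t=cv2.cvtColor(manip.snapshot('top'),cv2.COLOR_RGB2BGR);o=cv2.imread('pics/top0.png')
def comp(im,x0,x1,y0,y1,th):
    g=cv2.cvtColor(im,cv2.COLOR_BGR2GRAY)[y0:y1,x0:x1];m=(g>th).astype(np.uint8)
    n,_,s,c=cv2.connectedComponentsWithStats(m);return [(s[i].tolist(),c[i].round(1).tolist()) for i in range(1,n) if s[i][4]>2]
for n,im in(('before',o),('after',t)):
    print(n,'keys',comp(im,262,326,235,263,150),'bar',comp(im,355,374,233,262,100))
    h=cv2.cvtColor(im,cv2.COLOR_BGR2HSV)
    for nm,lo,hi,b in(('timer',(0,150,80),(8,255,255),(390,430,230,270)),('cup',(100,80,60),(125,255,255),(210,250,205,250)),('soap',(18,60,150),(32,255,255),(390,420,170,205))):
        m=cv2.inRange(h,lo,hi)[b[2]:b[3],b[0]:b[1]];M=cv2.moments(m,True);print(nm,M['m00'],M['m10']/max(1,M['m00']),M['m01']/max(1,M['m00']))
    print('rocker grey rows',cv2.cvtColor(im,cv2.COLOR_BGR2GRAY)[230:266:2,360].tolist())
E
```

```text
t: 13.42
ee_pos: [414.0, 407.9, 227.1]
tool_rot: [[-1.0, -0.002, -0.001], [-0.002, 1.0, -0.001], [0.001, -0.001, -1.0]]
force: [0.2, -0.7, -0.4]
grip_width: 0.2
finger_force: 0.0
before keys [([9, 2, 12, 21, 246], [14.5, 12.1]), ([43, 2, 12, 21, 237], [48.5, 12.2])] bar [([17, 0, 2, 19, 21], [17.9, 8.2]), ([8, 16, 3, 7, 15], [8.7, 19.4]), ([18, 20, 1, 3, 3], [18.0, 21.0])]
timer 503.0 19.194831013916502 18.381709741550697
cup 44.0 24.40909090909091 26.25
soap 350.0 12.502857142857144 18.791428571428572
rocker grey rows [210, 72, 59, 59, 60, 61, 59, 59, 54, 49, 48, 50, 48, 46, 44, 40, 122, 206]
after keys [([9, 2, 12, 22, 245], [14.5, 12.9]), ([43, 2, 12, 21, 241], [48.5, 12.1])] bar [([17, 0, 2, 20, 22], [17.9, 8.7]), ([8, 17, 2, 7, 14], [8.5, 20.0])]
timer 495.0 19.282828282828284 18.51919191919192
cup 95.0 24.178947368421053 25.673684210526314
soap 349.0 12.59025787965616 18.88538681948424
rocker grey rows [215, 78, 53, 52, 53, 54, 50, 52, 49, 59, 60, 57, 59, 57, 56, 47, 124, 209]
```

The rocker halves have swapped shading, the one-dot key has sunk, and the bystanders have not moved. Handing in.

```bash
python3 -c "from workcell import manip;print(manip.sign_off())"
```

```text
the job is handed in; nothing more can be done
None
```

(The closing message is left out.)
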